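Interlock the blue tote on the loaded hardware crate

ROBOT

A 7-joint arm with a two-finger parallel gripper is mounted at the origin on the work surface. World frame = base frame: x ahead of the robot, y to its left, z up, the work surface at z = 0. Lengths are in mm, angles in rad, forces in N, time in s.
With the tool pointing down it reaches from about 400 to 850 mm from the base axis. Payload 4.5 kg.
Tool frame: the origin (TCP) lies at the very end of the fingers, on their centre line; the grasp point (between the pads) lies 19 mm behind it; z points along the fingers, y is the line along which they close (so a half turn about z gives the same grasp; the last joint's range is limited). The gripper opens to 85 mm and grips with 20 to 120 N. Pads are 22 mm wide; open, the fingers measure 114 mm over their backs; the gripper's body (76 mm by 85 mm) begins 54 mm behind the grasp point. The pads swing forward as they close: fully open they stand 13 mm farther back than shut.
Start: joints at [1.164, 0.689, -0.195, 1.565, 0.157, 0.902, -0.215], TCP at [266.696, -565.268, 231.317] pointing down, gripper open.
Joint ranges: [-3.01, 3.01], [-0.46, 2.08], [-1.47, 1.51], [0.13, 2.56], [-1, 4.14], [0.04, 2.09], [-2.66, 2.66]. Speed limits (rad/s): [2.57, 2.57, 3.14, 3.14, 3.14, 3.14, 3.14].

INTERFACE

Orientations are given as a unit quaternion [w, x, y, z].
In Python, from rig import read_state, optics, finish_job gives the robot as it stands.
- The arm moves only by the tool play_rows, never from a script. Its argument "moves" is a list of rows, each an object of numbers: "jaw": the closure, from -1 (fully open) to 1 (shut); "dx", "dy", "dz": the shift along the tool's x, y, z in cm; "twist": the turn about the tool's z in degrees. In form: [{"jaw": .., "dx": .., "dy": .., "dz": .., "twist": ..}, ...]. A call has 1 to 8 rows; each row shifts and turns the commanded pose from where the row before left it, along the tool's axes as they then stand; what a row does not reach is not made up. A row lasts 1/8 s, in which the tool goes at most 62.5 mm and 10.7 degrees, less where a joint would pass 70% of its speed; a pose out of reach is approached as far as the arm can. A call is refused whole if a number of a shift passes 6.25 or a number of a turn 10.7, either way. A call with a gripper value outside its range is refused whole. The fingers move at their own pace and stop on an object; the grip force is fixed at half the most. Time passes only in rows, so rows that do not move let the fingers close. It gives the time, the measured TCP pose, the force, the opening and the grip force at its end, in the units of the state.
- read_state(): the state, without advancing time (a new reading comes with each control period).
- optics.capture(name): name is "scene" or "top" or "wrist"; returns a dict with "image" (480x640x3 uint8, red, green, blue), "range_z" (480x640 float32, mm along the optical axis (not along the pixel's ray), 0 where there is no reading), "K" (3x3 intrinsics, pixels), "R" (3x3) and "t" (3): a world point X has camera coordinates R X + t. Camera axes: x right, y down, z forward; pixel columns grow to the right and rows downward; lengths in mm; the calibration is good to about 2 mm. A picture is of the moment at which its call begins.
- finish_job(): hands the job in; it is judged then, once.
The state is a dict: "clock": time; "joint_pos": joint angles; "qvel": joint speeds; "joint_efforts": joint torques, N m; "tool_pos": TCP position; "ee_rot": TCP orientation; "ft_force": force on the tool from outside, world axes, zero at the start; "ft_torque": the same for the moment, N m; "grip_width": opening from 0.0 (shut) to 1.0 (fully open); "grasp_force": force on a finger pad.
Only numpy, scipy, OpenCV 4.12 (cv2) and the standard library are available. Lean on these libraries where they do the work, as an engineer would, in place of code of your own. Each camera call takes 0.05 s, during which the arm holds its last target. There are 200 camera calls.

TASK

Pick up the blue tote and stack it on the grey hardware crate turned end for end, with the two yellow ends at opposite ends, so that it interlocks instead of nesting down onto the castors. The orange clips have been slid to no particular place along the crate's rims, so feel for them until both notches under the tote drop over the clips and the tote sits fully down and level, then let go. Set it down gently, keep the tote upright with the wooden foot inside it, leave the crate about where it stands and do not disturb the other things on the bench.

Things in the scene. Friction and masses are not known exactly. Their poses are not given: they have to be found in the camera images.
- tote_mid (a point): Centre of the blue tote, a loose open bin 150 long (own x), 60 wide (y), 60 high, 0.26 to 0.45 kg; 30 above its underside. z up, +x to its yellow end. Sides (4 thick) plain, 60 apart from x = -75 to +29: grip across them, e.g. at x = 0. Full-height grooves: in both sides 11 deep from x = 29 to 71; in the end at x = -75 one 36 wide, 26 deep (they clear tongues and ledge when nesting).
- tote_yellow (a point): Point at the middle of the tote's yellow end, 75 from tote_mid along the tote's +x, same height.
- tote_notches (a point): Point on the flat underside of the tote mid-way between its two notches, 50 from its centre towards the end that is not yellow (x = -50, 30 below tote_mid). One notch under each long edge: 19 long (along x), 6 high, 10 deep inward from the side, open outward and below. They fit over the crate's orange tongues with 2.5 to spare each way lengthwise, 3 sideways.
- crate: Grey open crate, loose but heavy (2.2 kg with its fixed load of brass castors and steel, up to 52 above the bench). 196 long (x), 84 wide (y), 75 high, walls 4. Origin under its centre, z up, +x to its yellow end. With the tote turned, notches over the tongues, other end on the ledge, tote_mid is 91 above this origin, on the centre line, at x = clip middle - 50; held level on the tongues, 97.
- crate_clips (a point): Point on the crate's centre line at the middle of the travel of its two orange clips, level with the tops of their tongues (crate x = 50, 67 above its underside; fixed to the crate). The clips face each other on the long rims and stand together anywhere up to 13 to either side of this point along the crate's x: not reported, feel or look. They are stiff (14 N to slide).
- crate_tongue (a point): Same point as crate_clips, for the shape: each clip has a flat-topped tongue 14 long (x), 12 thick, reaching from the long wall (inner face y = +-38) inward to y = +-23, its top 8 below the rim. The clip also caps the rim: up to 79 above the crate's underside, from y = +-34 out to +-46.
- crate_ledge (a point): Middle of the inner edge of the fixed grey ledge, on its top: 28 wide, from the end wall without yellow (x = -94) to here (x = -52), 61 above the crate's underside. The end of the stacked tote rests on it.
- foot_mid (a point): Centre of a loose dark turned wooden furniture foot, 34 across and 36 high, 0.05 kg, standing in the tote between x = -28 and -8; it stays in the tote.
- glue: White bottle with red cap, 60 across, 190 high; origin under its centre. Leave alone.
- polish: Amber jar with brass cap, 72 across, 70 high; origin under its centre. Leave alone.
- tape: Yellow tape roll lying flat, 100 across, 25 high; origin under its centre. Leave alone.
- mallet: Wooden mallet lying down, 260 long. Leave alone.
- screwdriver: Red-handled screwdriver lying down, 200 long. Leave alone.
- offcut: Dark wood offcut 160 by 60 by 30; origin under its centre. Leave alone.
- brush: Brush lying down, 190 long. Leave alone.
Things that resemble listed ones, but are neither listed nor needed, are in the scene too. Of the things like the part that bears tote_mid, leave any that is turquoise; of the rest the larger one is meant. There is more than one size of the crate; the one meant has the size given above.

How it is judged (in metres and radians):
At the end, for the whole second after the job is handed in: Tote on the crate, yellow ends at opposite ends, within 7 mm of the centre line, notches fully down over the clips (tote_mid 88 to 93.5 mm above the crate's underside), level within 0.03 rad, at rest; crate flat on the bench; wooden foot still in the tote (z of tote_mid in the frame of crate between 0.088 and 0.0935 m and angle between each of tote_mid, crate's own z axis and vertical below 0.03 rad and y of tote_mid in the frame of crate between -0.007 and 0.007 m and x of tote_yellow in the frame of crate below -0.055 m and distance between foot_mid and tote_mid below 0.075 m and z of foot_mid in the frame of tote_mid below 0.02 m and height (world z) of crate below 0.004 m and linear speed of each of tote, crate below 0.02 m/s); the robot touches nothing.
It fails at once if the tote is tipped more than 0.6 rad (angle between tote_mid's own z axis and vertical above 0.6 rad).
It fails at once if the tote is dropped or forced onto the crate (over 80 N between them) (contact force between tote and crate above 80 N).
It fails at once if the wooden foot leaves the tote (distance between foot_mid and tote_mid above 0.09 m).
It fails at once if the crate is shoved more than 40 mm from its place (distance of crate from where it was at the start of the episode above 0.04 m).
It fails at once if another thing on the bench is disturbed (moved more than 30 mm) (distance of any of glue, polish, tape, mallet, screwdriver, offcut, brush from where it was at the start of the episode above 0.03 m).
It also fails if it takes over 54 s, if anything falls off the work surface, if the arm or the gripper's body presses on something with over 40 N, if the wrist force passes 120 N, or if a joint passes its speed limit or range.

## Working session

There is one attempt and no reset: what is moved stays moved. The work goes in short steps, Python scripts to look and compute and a tool call to move; the robot and the scene stay as the last step left them, time stands still between calls to the robot, and variables do not carry over. Pictures are saved under pics/ and viewed, at most 10 in all, crops included, and the job is handed in when it is done.

Besides the shell and the picture viewer there is one more tool, called after "Emit:" in YAML: its name, and indented under it one key for each argument. play_rows: Moves the arm, as the interface text tells. Its arguments: {"type":"object","properties":{"moves":{"type":"array"}},"required":["moves"]}

```bash
ls && mkdir -p pics
python3 - <<'E'
from rig import read_state, optics
import cv2,numpy as np
s=read_state();print({k:np.round(v,3) for k,v in s.items()})
for n in("scene","top"):
    c=optics.capture(n);np.savez(f"pics/{n}0.npz",**c);cv2.imwrite(f"pics/{n}0.png",c["image"][...,::-1]);print(n,c["K"],c["R"],c["t"])
E
```

```text
pics
{'clock': np.float64(0.0), 'joint_pos': array([ 1.164,  0.69 , -0.194,  1.566,  0.157,  0.902, -0.215]), 'qvel': array([ 0.   , -0.001, -0.   , -0.   , -0.002,  0.   ,  0.001]), 'joint_efforts': array([ 0.0000e+00, -5.3960e+01, -1.2660e+00, -1.5854e+01,  9.0000e-03,
        1.0000e-02, -0.0000e+00]), 'tool_pos': array([ 266.323, -564.702,  230.472]), 'ee_rot': array([-0.001,  0.976,  0.219, -0.   ]), 'ft_force': array([-1.343,  0.324, -0.166]), 'ft_torque': array([-0.014,  0.047, -0.028]), 'grasp_force': np.float64(0.0), 'grip_width': np.float64(0.999)}
scene [[439.86686899   0.         316.75992122]
 [  0.         439.86686899 241.39939702]
 [  0.           0.           1.        ]] [[ 0.56319562  0.82619659  0.01448735]
 [ 0.50927529 -0.33324564 -0.79346457]
 [-0.65072987  0.45425382 -0.608444  ]] [-282.79946177 -171.17455523 1310.51772588]
top [[574.77234018   0.         322.25318246]
 [  0.         574.77234018 232.04147515]
 [  0.           0.           1.        ]] [[ 0.08241062 -0.99659794  0.00101556]
 [-0.97626845 -0.08093423 -0.20087202]
 [ 0.20027084  0.01556253 -0.97961697]] [  -9.26757811  484.44854335 1522.42662436]
```

View pics/top0.png

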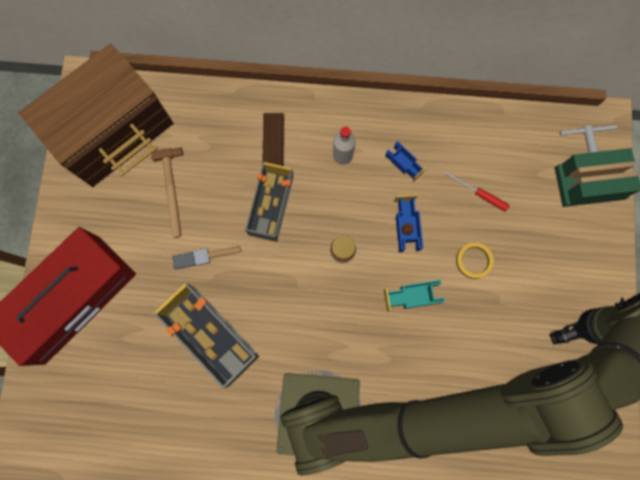

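View pics/scene0.png

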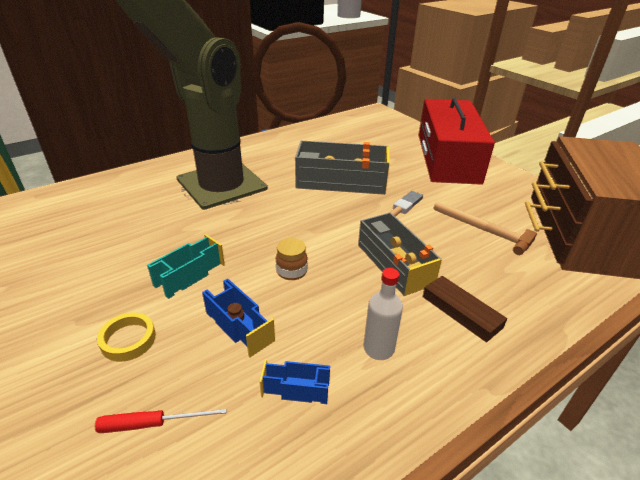

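The top view shows the blue tote with the foot at about (408,223), yellow end up at (405,198). A smaller blue tote is at (404,160) and the turquoise one at (415,295). There are two grey crates, at (270,201) and (206,335). The scene view agrees. Next I'll measure sizes from the range data.

```bash
cat > h.py <<'E'
import numpy as np,cv2
def cloud(c):
    K,R,t,z=c["K"],c["R"],c["t"],c["range_z"].astype(float)
    v,u=np.mgrid[:480,:640]
    P=np.stack([(u-K[0,2])/K[0,0]*z,(v-K[1,2])/K[1,1]*z,z],-1)
    W=(P-t)@R
    W[z<=0]=np.nan
    return W
def ray(c,u,v,h):
    d=np.linalg.inv(c["K"])@[u,v,1]; d=c["R"].T@d; o=-c["R"].T@c["t"]
    return o+d*(h-o[2])/d[2]
def masks(img):
    H=cv2.cvtColor(img,cv2.COLOR_RGB2HSV); h,s,v=H[...,0],H[...,1].astype(int),H[...,2].astype(int)
    return dict(blue=(h>105)&(h<130)&(s>120)&(v>50),orange=(h>3)&(h<13)&(s>190)&(v>180),yellow=(h>18)&(h<28)&(s>170)&(v>120))
def rect(P):
    (c,wh,a)=cv2.minAreaRect(P[:,:2].astype(np.float32)); return np.round(c,1),np.round(wh,1),round(a,1)
E
python3 - <<'E'
from h import *
for n in("top","scene"):
    c=dict(np.load(f"pics/{n}0.npz"));W=cloud(c);m=masks(c["image"])
    print(n,"bench z",np.nanmedian(W[...,2]))
    for k in m:
        nl,L,st,ce=cv2.connectedComponentsWithStats(m[k].astype(np.uint8))
        for i in range(1,nl):
            if st[i,4]>15:
                P=W[L==i];P=P[~np.isnan(P[:,0])]
                if len(P)>5: print(k,st[i,4],ce[i].round(),np.median(P,0).round(1),"zmax",np.percentile(P[:,2],95).round(1),rect(P[P[:,2]>np.percentile(P[:,2],95)-8]))
    if n=="top":
        for (u,v) in((270,201),(206,335)):
            box=np.zeros((480,640),bool);box[v-60:v+60,u-58:u+58]=1
            b=box&(W[...,2]>62)&(W[...,2]<95)
            nl,L,st,ce=cv2.connectedComponentsWithStats(b.astype(np.uint8))
            for i in range(1,nl):
                if st[i,4]>100: P=W[L==i];print("crate",(u,v),st[i],np.median(P[:,2]),rect(P))
E
```

```text
top bench z 1.0279613705671757
blue 526 [404. 160.] [ 719.3 -184.3   22.8] zmax 47.2 (array([ 712.3, -182.9]), array([101.6,  46.6]), 49.4)
blue 807 [408. 224.] [ 537.9 -206.4   26.5] zmax 62.2 (array([ 525.7, -202.8]), array([140.9,  58.5]), 8.5)
yellow 34 [274. 166.] [652.  175.1  75. ] zmax 80.5 (array([653.2, 178. ]), array([45.2,  6. ]), 81.3)
crate (270, 201) [245 163  48  75 585] 73.29931887429335 (array([557.4, 182.6]), array([ 93.1, 198.9]), 82.1)
crate (206, 335) [157 287  31  41 153] 77.75646436859095 (array([252.6, 407.1]), array([ 41.7, 110.1]), 74.0)
crate (206, 335) [206 303  51  64 168] 75.38382007115618 (array([198.9, 243.4]), array([196. ,  33.3]), 39.5)
crate (206, 335) [172 323  53  64 209] 82.89043081905314 (array([127.6, 322.7]), array([200.3,  20.3]), 43.3)
crate (206, 335) [219 350  26  26 333] 82.04025494836833 (array([117.7, 234. ]), array([55.8, 38.2]), 50.2)
scene bench z 1.2196582383075842
blue 1891 [233. 311.] [ 521.7 -216.8   43.3] zmax 61.1 (array([ 529.4, -207.2]), array([144.4,  61. ]), 8.5)
blue 2241 [298. 381.] [ 716.5 -185.    28. ] zmax 45.9 (arr
[... 215 characters left out ...]
 (array([-1039.1,  -560.8]), array([14.1, 28.1]), 62.4)
yellow 108 [217. 248.] [ 340.3 -156.4   50.5] zmax 61.7 (array([ 318. , -160.3]), array([59.9,  4.7]), 13.2)
yellow 747 [422. 275.] [655.4 164.4  45.8] zmax 75.2 (array([654.2, 166.2]), array([81.4,  8.1]), 82.4)
yellow 1290 [125. 337.] [ 459.  -400.4   24.2] zmax 27.1 (array([ 448.6, -397.7]), array([97.3, 98. ]), 51.5)
yellow 554 [260. 337.] [ 605.7 -196.    35.2] zmax 60.6 (array([ 605.5, -195.3]), array([ 5.8, 58.7]), 8.2)
yellow 17 [263. 370.] [ 676.9 -228.3   43.6] zmax 44.9 (array([ 677.7, -229.1]), array([ 1.6, 18.7]), 49.4)
yellow 31 [261. 387.] [ 695.1 -243.7   26.8] zmax 45.5 (array([ 693.2, -242.1]), array([1.5, 6.8]), 44.7)
```

Run:
```python
from h import *
for n,bx in(("top",(240,155,300,245)),("scene",(355,205,445,295))):
    c=dict(np.load(f"pics/{n}0.npz"));W=cloud(c)
    im=c["image"].astype(int);o=(im[...,0]>150)&(im[...,0]-im[...,1]>90)&(im[...,2]<90)
    b=np.zeros_like(o);b[bx[1]:bx[3],bx[0]:bx[2]]=1
    nl,L,st,ce=cv2.connectedComponentsWithStats((o&b).astype(np.uint8))
    for i in range(1,nl):
        if st[i,4]>5: P=W[L==i];print(n,st[i],ce[i].round(1),np.nanmedian(P,0).round(1),ray(c,*ce[i],76).round(1))
    rim=b&(W[...,2]>66)&(W[...,2]<88)
    P=W[rim];print("rim",rect(P))
    t=dict(top=(408,224),scene=(236,313))[n]
    b=np.zeros_like(o);b[t[1]-45:t[1]+45,t[0]-50:t[0]+50]=1
    P=W[b&(W[...,2]>53)&(W[...,2]<66)]
    print("tote",len(P),rect(P))
```

```text
top [258 175   3   3   7] [259.3 176. ] [619.4 215.4  78.1] [620.1 215.2  76. ]
top [263 177   2   3   6] [263.5 178. ] [618.2 204.8  65. ] [615.4 203.1  76. ]
top [283 181   6   4  16] [285.7 182.3] [608.2 140.5  76.2] [608.2 141.4  76. ]
rim (array([557.6, 183.2]), array([ 92.8, 198.8]), 81.7)
tote 329 (array([ 530.7, -203.7]), array([150.4,  61.6]), 8.8)
scene [425 245   8   5  23] [428.3 246.7] [620.4 210.6  79.4] [617.6 214.6  76. ]
scene [420 250   8   5  27] [423.9 252. ] [619.2 201.6  67.9] [625.7 193.   76. ]
scene [395 254  11   8  37] [399.8 257.5] [611.1 136.2  78.5] [610.9 136.8  76. ]
scene [382 268  18  11 154] [390.2 273. ] [726.2 -11.7 190.3] [636.7  86.5  76. ]
rim (array([558.6, 179.5]), array([ 94.4, 201.2]), 82.4)
tote 795 (array([ 533.1, -206.1]), array([151.9,  62. ]), 8.5)
```

Emit:
play_rows:
  moves:
    - {"jaw":-1,"dx":4.9,"dy":-2.65,"dz":0,"twist":0}
    - {"jaw":-1,"dx":4.9,"dy":-2.65,"dz":0,"twist":0}
    - {"jaw":-1,"dx":4.9,"dy":-2.65,"dz":0,"twist":0}
    - {"jaw":-1,"dx":4.9,"dy":-2.65,"dz":0,"twist":0}
    - {"jaw":-1,"dx":4.9,"dy":-2.65,"dz":0,"twist":0}
    - {"jaw":-1,"dx":4.9,"dy":-2.65,"dz":0,"twist":0}
    - {"jaw":-1,"dx":4.9,"dy":-2.65,"dz":0,"twist":0}
    - {"jaw":-1,"dx":4.9,"dy":-2.65,"dz":0,"twist":0}

```text
clock: 1.1
tool_pos: [531.4, -204.7, 231.0]
ee_rot: [-0.0, 0.976, 0.219, -0.0]
ft_force: [1.1, -1.5, -0.3]
grip_width: 1.003
grasp_force: 0.0
```

Emit:
play_rows:
  moves:
    - {"jaw":-1,"dx":0,"dy":0,"dz":0,"twist":8.4}
    - {"jaw":-1,"dx":0,"dy":0,"dz":0,"twist":8.4}
    - {"jaw":-1,"dx":0,"dy":0,"dz":0,"twist":0}

```text
clock: 1.48
tool_pos: [530.5, -206.0, 230.9]
ee_rot: [0.0, 0.997, 0.075, -0.001]
ft_force: [0.1, 0.1, -0.9]
grip_width: 1.002
grasp_force: 0.0
```

```bash
cat >> h.py <<'E'
def yaw(q):
    w,x,y,z=q; R=np.array([[1-2*(y*y+z*z),2*(x*y-w*z)],[2*(x*y+w*z),1-2*(x*x+z*z)],[2*(x*z-w*y),2*(y*z+w*x)]])
    return R
def st(s):
    R=yaw(s["ee_rot"]); return np.degrees(np.arctan2(R[1,0],R[0,0]))
def togo(s,target):
    a=np.radians(st(s)); d=np.array(target)-s["tool_pos"]
    return np.round([np.cos(a)*d[0]+np.sin(a)*d[1],np.sin(a)*d[0]-np.cos(a)*d[1],-d[2]],1)/10
E
python3 - <<'E'
from rig import *; from h import *
s=read_state();print(s["clock"],s["tool_pos"].round(1),st(s),s["joint_pos"].round(2),s["ft_force"].round(1))
c=optics.capture("wrist");np.savez("pics/w1.npz",**c);cv2.imwrite("pics/w1.png",c["image"][...,::-1]);print(-c["R"].T@c["t"])
W=cloud(c);P=W[(W[...,2]>54)&(W[...,2]<66)];P=P[np.hypot(P[:,0]-532,P[:,1]+205)<95];print(len(P),rect(P))
c=optics.capture("top");W=cloud(c);im=c["image"].astype(int)
E
```

```text
1.475 [ 530.5 -206.   230.9] 8.562793173356942 [ 0.33  0.61 -0.06  1.74  0.05  0.79 -1.18] [ 0.1  0.1 -0.9]
[ 600.59692489 -194.2637312   373.03296956]
3868 (array([ 532.6, -203.7]), array([149.9,  60.1]), 8.6)
```

View pics/w1.png

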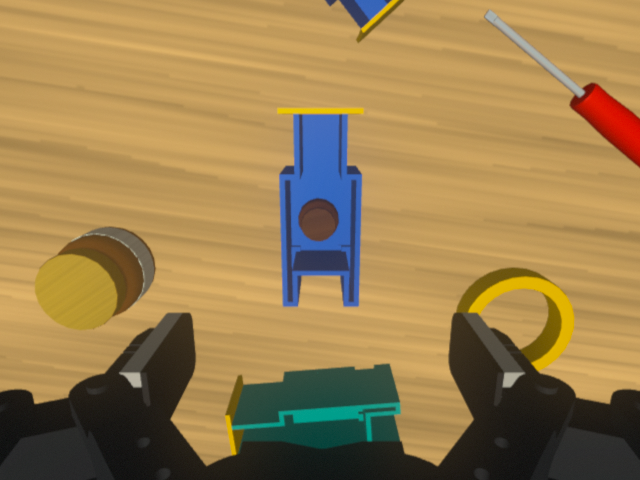

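The wrist view shows the tote centred at about (320,210), lined up with the fingers, with clearance on both sides. Now down and grip.

Emit:
play_rows:
  moves:
    - {"jaw":-1,"dx":0.24,"dy":-0.18,"dz":5,"twist":0}
    - {"jaw":-1,"dx":0,"dy":0,"dz":5,"twist":0}
    - {"jaw":-1,"dx":0,"dy":0,"dz":5,"twist":0}
    - {"jaw":-1,"dx":0,"dy":0,"dz":4,"twist":0}
    - {"jaw":-1,"dx":0,"dy":0,"dz":1.9,"twist":0}
    - {"jaw":1,"dx":0,"dy":0,"dz":0,"twist":0}
    - {"jaw":1,"dx":0,"dy":0,"dz":0,"twist":0}
    - {"jaw":1,"dx":0,"dy":0,"dz":0,"twist":0}

```text
clock: 2.58
tool_pos: [533.7, -204.5, 23.6]
ee_rot: [0.0, 0.997, 0.074, 0.001]
ft_force: [0.5, 0.0, -3.4]
grip_width: 0.696
grasp_force: 66.6
```

Emit:
play_rows:
  moves:
    - {"jaw":1,"dx":0,"dy":0,"dz":0,"twist":0}
    - {"jaw":1,"dx":0,"dy":0,"dz":0,"twist":0}
    - {"jaw":1,"dx":0,"dy":0,"dz":0,"twist":0}

```text
clock: 2.95
tool_pos: [533.5, -204.4, 23.4]
ee_rot: [0.0, 0.997, 0.074, 0.001]
ft_force: [-1.4, 0.0, 6.6]
grip_width: 0.69
grasp_force: 67.7
```

Emit:
play_rows:
  moves:
    - {"jaw":1,"dx":0,"dy":0,"dz":-0.5,"twist":0}
    - {"jaw":1,"dx":0,"dy":0,"dz":-2,"twist":0}
    - {"jaw":1,"dx":0,"dy":0,"dz":-3,"twist":0}
    - {"jaw":1,"dx":0,"dy":0,"dz":-4,"twist":0}
    - {"jaw":1,"dx":0,"dy":0,"dz":-4,"twist":0}
    - {"jaw":1,"dx":0,"dy":0,"dz":-4,"twist":0}
    - {"jaw":1,"dx":0,"dy":0,"dz":-1.5,"twist":0}
    - {"jaw":1,"dx":0,"dy":0,"dz":0,"twist":0}

```text
clock: 3.95
tool_pos: [533.0, -204.2, 213.0]
ee_rot: [0.0, 0.997, 0.074, 0.001]
ft_force: [0.2, 0.3, -3.0]
grip_width: 0.693
grasp_force: 66.6
```

Emit:
play_rows:
  moves:
    - {"jaw":1,"dx":0.3,"dy":-1,"dz":0,"twist":0}
    - {"jaw":1,"dx":0.5,"dy":-2.2,"dz":0,"twist":0}
    - {"jaw":1,"dx":0.6,"dy":-2.6,"dz":0,"twist":0}
    - {"jaw":1,"dx":0.6,"dy":-2.6,"dz":0,"twist":0}
    - {"jaw":1,"dx":0.6,"dy":-2.6,"dz":0,"twist":0}
    - {"jaw":1,"dx":0.6,"dy":-2.6,"dz":0,"twist":0}
    - {"jaw":1,"dx":0.6,"dy":-2.6,"dz":0,"twist":0}
    - {"jaw":1,"dx":0.6,"dy":-2.6,"dz":0,"twist":0}

```text
clock: 4.95
tool_pos: [547.5, -9.8, 210.4]
ee_rot: [-0.0, 0.997, 0.074, -0.002]
ft_force: [-0.6, -0.5, -3.6]
grip_width: 0.693
grasp_force: 66.6
```

Emit:
play_rows:
  moves:
    - {"jaw":1,"dx":0.6,"dy":-2.6,"dz":0,"twist":0}
    - {"jaw":1,"dx":0.6,"dy":-2.6,"dz":0,"twist":0}
    - {"jaw":1,"dx":0.6,"dy":-2.6,"dz":0,"twist":0}
    - {"jaw":1,"dx":0.6,"dy":-2.6,"dz":0,"twist":0}
    - {"jaw":1,"dx":0.6,"dy":-2.6,"dz":0,"twist":0}
    - {"jaw":1,"dx":0.6,"dy":-2.6,"dz":0,"twist":0}
    - {"jaw":1,"dx":0.6,"dy":-2.2,"dz":0,"twist":0}
    - {"jaw":1,"dx":0.2,"dy":-1,"dz":0,"twist":0}

```text
clock: 5.95
tool_pos: [563.9, 182.9, 211.2]
ee_rot: [-0.0, 0.997, 0.075, -0.001]
ft_force: [1.0, 1.0, -3.8]
grip_width: 0.689
grasp_force: 66.6
```

Run:
```python
from rig import *; from h import *
s=read_state();print(s["clock"],s["tool_pos"].round(1),st(s),s["joint_pos"].round(2),s["ft_force"].round(1),s["ft_torque"].round(2),s["grip_width"])
c=optics.capture("wrist");np.savez("pics/w2.npz",**c);cv2.imwrite("pics/w2.png",c["image"][...,::-1])
```

```text
5.95 [563.9 182.9 211.2] 8.600650265220827 [-0.39  0.67 -0.    1.69  0.    0.78 -1.81] [ 1.   1.  -3.8] [-0.    0.   -0.01] 0.6888371273848752
```

View pics/w2.png

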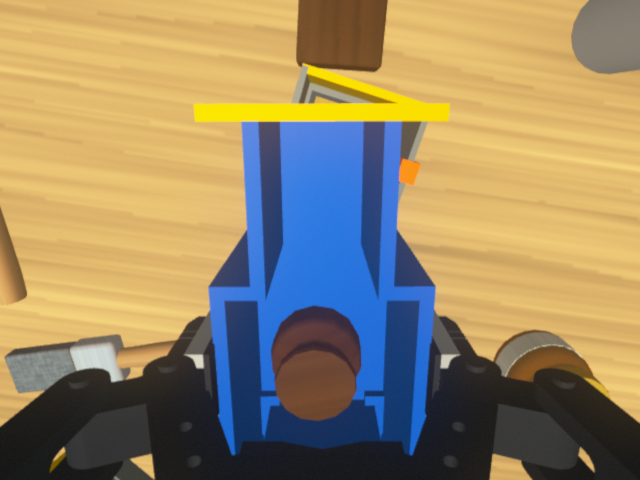

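The wrist view shows the tote held squarely, with the foot at (315,360) and the yellow bar at (320,112). The crate is below, with one clip visible at (408,172). Next I turn the tote end for end.

Emit:
play_rows:
  moves:
    - {"jaw":1,"dx":0,"dy":0,"dz":0,"twist":-5}
    - {"jaw":1,"dx":0,"dy":0,"dz":0,"twist":-10}
    - {"jaw":1,"dx":0,"dy":0,"dz":0,"twist":-10}
    - {"jaw":1,"dx":0,"dy":0,"dz":0,"twist":-10}
    - {"jaw":1,"dx":0,"dy":0,"dz":0,"twist":-10}
    - {"jaw":1,"dx":0,"dy":0,"dz":0,"twist":-10}
    - {"jaw":1,"dx":0,"dy":0,"dz":0,"twist":-10}
    - {"jaw":1,"dx":0,"dy":0,"dz":0,"twist":-10}

```text
clock: 7.0
tool_pos: [564.6, 178.7, 211.9]
ee_rot: [0.001, 0.745, 0.667, -0.001]
ft_force: [-0.8, 0.3, -3.2]
grip_width: 0.696
grasp_force: 66.6
```

Emit:
play_rows:
  moves:
    - {"jaw":1,"dx":0,"dy":0,"dz":0,"twist":-10}
    - {"jaw":1,"dx":0,"dy":0,"dz":0,"twist":-10}
    - {"jaw":1,"dx":0,"dy":0,"dz":0,"twist":-10}
    - {"jaw":1,"dx":0,"dy":0,"dz":0,"twist":-10}
    - {"jaw":1,"dx":0,"dy":0,"dz":0,"twist":-10}
    - {"jaw":1,"dx":0,"dy":0,"dz":0,"twist":-10}
    - {"jaw":1,"dx":0,"dy":0,"dz":0,"twist":-10}
    - {"jaw":1,"dx":0,"dy":0,"dz":0,"twist":-10}

```text
clock: 8.0
tool_pos: [564.8, 178.4, 211.7]
ee_rot: [-0.0, 0.142, 0.99, -0.001]
ft_force: [0.2, 0.2, -3.4]
grip_width: 0.689
grasp_force: 66.6
```

Emit:
play_rows:
  moves:
    - {"jaw":1,"dx":0,"dy":0,"dz":0,"twist":-8.5}
    - {"jaw":1,"dx":0,"dy":0,"dz":0,"twist":0}
    - {"jaw":1,"dx":0,"dy":0,"dz":0,"twist":0}

```text
clock: 8.38
tool_pos: [564.7, 179.6, 212.0]
ee_rot: [-0.0, 0.072, 0.997, -0.001]
ft_force: [-0.3, -0.6, -3.1]
grip_width: 0.695
grasp_force: 66.6
```

Run:
```python
from rig import *; from h import *
s=read_state();print(s["clock"],s["tool_pos"].round(1),st(s),s["joint_pos"].round(2),s["ft_force"].round(1))
for n in("wrist","top","scene"):
    c=optics.capture(n);np.savez(f"pics/{n}3.npz",**c);cv2.imwrite(f"pics/{n}3.png",c["image"][...,::-1])
    W=cloud(c);im=c["image"].astype(int)
    near=np.hypot(W[...,0]-558,W[...,1]-182)<130
    o=near&(W[...,2]<95)&(im[...,0]>150)&(im[...,0]-im[...,1]>90)&(im[...,2]<90)
    nl,L,stt,ce=cv2.connectedComponentsWithStats(o.astype(np.uint8))
    for i in range(1,nl):
        if stt[i,4]>5: P=W[L==i];print(n,"orange",stt[i],np.nanmedian(P,0).round(1))
    P=W[near&(W[...,2]>67)&(W[...,2]<84)];print(n,"rim",len(P),rect(P))
    P=W[near&(W[...,2]>180)&(W[...,2]<350)&((im[...,2]>im[...,0]+40)|((im[...,0]>150)&(im[...,2]<60)))];z=np.percentile(P[:,2],97);print(z,rect(P[(P[:,2]>z-6)&(P[:,2]<z+6)]))
```

```text
8.375 [564.7 179.6 212. ] 171.74706792866638 [ 0.06  0.78 -0.81  1.67  0.66  0.99  0.44] [-0.3 -0.6 -3.1]
wrist rim 1719 (array([473.9, 195.8]), array([84.2, 25.3]), 81.8)
248.80472373344878 (array([542.9, 183.7]), array([ 62.3, 103.8]), 81.8)
top rim 221 (array([539.3, 183.9]), array([ 85.7, 163.7]), 79.9)
253.9552681471709 (array([520.3, 185.4]), array([59.3, 62.4]), 83.0)
scene orange [425 245   8   5  24] [620.2 211.5  78.8]
scene orange [420 250   8   5  27] [618.7 201.9  67.7]
scene orange [395 254  11   8  37] [610.6 134.9  79.2]
scene rim 858 (array([559.5, 179.1]), array([ 94.2, 200.5]), 83.2)
249.7087712703223 (array([567.5, 179. ]), array([ 64.5, 150.1]), 81.9)
```

View pics/wrist3.png

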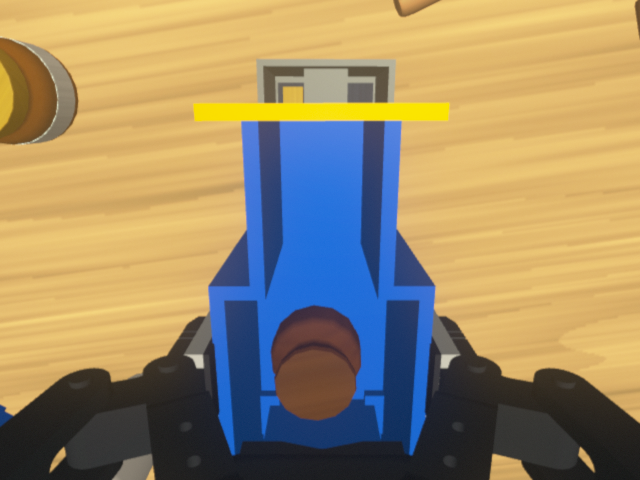

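The wrist view shows the tote over the crate. The crate's plain end rim spans columns 257–395, and the yellow bar spans 194–450 at row 112. I'll measure the sideways offset in that same view.

Run:
```python
from h import *
c=dict(np.load("pics/wrist3.npz"));W=cloud(c);im=c["image"].astype(int)
near=np.hypot(W[...,0]-558,W[...,1]-182)<140
th=np.radians(-8.1);u=np.array([np.cos(th),np.sin(th)]);n=np.array([-u[1],u[0]])
f=lambda P:np.stack([(P[:,:2]-[558,182])@u,(P[:,:2]-[558,182])@n,P[:,2]],1)
pr=lambda l,P:print(l,len(P),np.percentile(P,[2,50,98],axis=0).round(1).tolist())
P=f(W[near&(W[...,2]>67)&(W[...,2]<84)]);pr("rim",P)
E_=P[(P[:,0]<-85)];pr("endwall",E_)
y=near&(im[...,0]>180)&(im[...,2]<60)&(im[...,1]>150)&(W[...,2]>180);pr("bar",f(W[y]))
b=near&(im[...,2]>im[...,0]+40)&(W[...,2]>225);pr("blue",f(W[b]))
print("tcp",f(np.array([[564.7,179.6,212]])))
s=dict(np.load("pics/scene3.npz"));W=cloud(s);im=s["image"].astype(int);near=np.hypot(W[...,0]-558,W[...,1]-182)<140
o=near&(W[...,2]<95)&(im[...,0]>130)&(im[...,0]-im[...,1]>70)&(im[...,2]<90)
nl,L,stt,ce=cv2.connectedComponentsWithStats(o.astype(np.uint8))
for i in range(1,nl):
    if stt[i,4]>9: pr("clip",f(W[L==i]))
pr("scene rim",f(W[near&(W[...,2]>71)&(W[...,2]<84)]))
pr("scene yellow",f(W[near&(im[...,0]>150)&(im[...,2]<60)&(im[...,1]>120)&(W[...,2]<84)]))
```

```text
rim 1719 [[-97.3, -39.8, 69.1], [-94.1, 0.3, 74.3], [-73.9, 43.3, 76.0]]
endwall 1367 [[-97.4, -39.5, 69.5], [-94.9, 0.9, 74.4], [-86.1, 43.1, 76.0]]
bar 4306 [[-66.8, -29.0, 246.7], [-65.0, -0.7, 248.0], [-63.1, 28.4, 249.3]]
blue 20499 [[-60.0, -29.5, 226.3], [-19.6, -1.0, 247.3], [34.2, 28.9, 249.3]]
tcp [[  6.97132146  -1.43201852 212.        ]]
clip 99 [[50.4, 21.0, 59.5], [59.0, 31.8, 68.6], [64.8, 44.3, 80.9]]
clip 65 [[10.9, -48.4, 31.8], [57.9, -41.8, 75.1], [64.1, 5.3, 80.9]]
scene rim 596 [[-96.6, -46.8, 71.2], [30.8, -1.2, 74.9], [100.2, 41.1, 80.5]]
scene yellow 91 [[-17.1, -45.5, 38.3], [60.6, 12.7, 74.6], [100.9, 41.1, 80.9]]
```

Emit:
play_rows:
  moves:
    - {"jaw":1,"dx":0,"dy":0.2,"dz":2,"twist":0}
    - {"jaw":1,"dx":0,"dy":0,"dz":3,"twist":0}
    - {"jaw":1,"dx":0,"dy":0,"dz":3,"twist":0}
    - {"jaw":1,"dx":0,"dy":0,"dz":2,"twist":0}
    - {"jaw":1,"dx":0,"dy":0,"dz":1,"twist":0}
    - {"jaw":1,"dx":0,"dy":0,"dz":0.3,"twist":0}
    - {"jaw":1,"dx":0,"dy":0,"dz":0,"twist":0}
    - {"jaw":1,"dx":0,"dy":0,"dz":0,"twist":0}

```text
clock: 9.52
tool_pos: [565.5, 183.0, 100.2]
ee_rot: [0.001, 0.07, 0.998, 0.0]
ft_force: [-0.6, 0.8, -2.5]
grip_width: 0.692
grasp_force: 66.6
```

Run:
```python
from rig import *; from h import *
s=read_state();print(s["clock"],s["tool_pos"].round(1),st(s),s["ft_force"].round(1))
for n in("wrist","scene"):
    c=optics.capture(n);np.savez(f"pics/{n}4.npz",**c)
    if n=="scene":cv2.imwrite("pics/scene4.png",cv2.resize(c["image"][180:320,320:480,::-1],None,fx=5,fy=4.2))
    W=cloud(c);im=c["image"].astype(int)
    near=np.hypot(W[...,0]-558,W[...,1]-182)<140
    th=np.radians(-8.1);u=np.array([np.cos(th),np.sin(th)]);v=np.array([-u[1],u[0]])
    f=lambda P:np.stack([(P[:,:2]-[558,182])@u,(P[:,:2]-[558,182])@v,P[:,2]],1)
    pr=lambda l,P:print(n,l,len(P),np.percentile(P,[2,50,98],axis=0).round(1).tolist())
    P=f(W[near&(W[...,2]>67)&(W[...,2]<84)]);pr("rim",P[P[:,0]<-80])
    b=near&(im[...,2]>im[...,0]+40)&(W[...,2]>115);pr("blue",f(W[b]))
    y=near&(im[...,0]>180)&(im[...,2]<60)&(im[...,1]>150)&(W[...,2]>85);pr("bar",f(W[y]))
```

```text
9.525 [565.5 183.  100.2] 171.9465503822919 [-0.6  0.8 -2.5]
wrist rim 5071 [[-97.5, -39.4, 67.7], [-94.2, 1.7, 74.3], [-81.1, 43.3, 75.8]]
wrist blue 20294 [[-60.2, -26.1, 116.2], [-19.9, -2.0, 135.5], [33.6, 32.3, 137.5]]
wrist bar 4271 [[-66.6, -26.0, 134.7], [-64.8, 3.1, 136.1], [-62.9, 31.6, 137.4]]
scene rim 58 [[-99.0, -43.3, 67.7], [-93.5, -29.4, 73.8], [-82.2, -11.0, 77.3]]
scene blue 830 [[-21.7, -30.8, 115.5], [54.9, 15.8, 130.0], [83.6, 29.4, 139.1]]Traceback (most recent call last):
  File "<stdin>", line 13, in <module>
  File "<stdin>", line 10, in <lambda>
    return _quantile_unchecked(
        a, q, axis, out, overwrite_input, method, keepdims, weights)
    return _ureduce(a,
                    func=_quantile_ureduce_func,
    ...<5 lines>...
                    overwrite_input=overwrite_input,
                    method=method)
    r = func(a, **kwargs)
    result = _quantile(arr,
                       quantiles=q,
    ...<2 lines>...
                       out=out,
                       weights=wgt)
    slices_having_nans = np.isnan(arr[-1, ...])
                                  ~~~^^^^^^^^^
IndexError: index -1 is out of bounds for axis 0 with size 0
```

View pics/scene4.png

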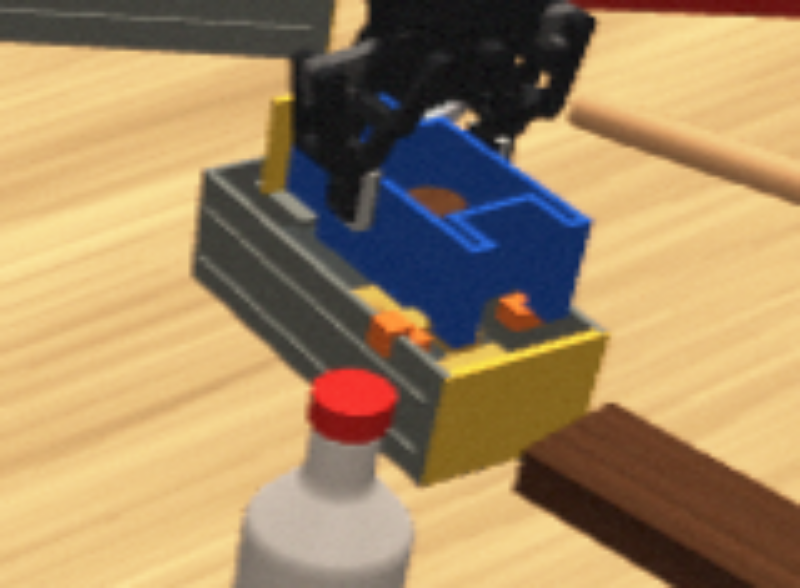

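The crop shows the tote held just above the crate, with the clips at (390,330) and (518,308) and the foot inside. Next I correct by about 1 mm and lower gently.

Emit:
play_rows:
  moves:
    - {"jaw":1,"dx":0.1,"dy":-0.08,"dz":0.4,"twist":0}
    - {"jaw":1,"dx":0,"dy":0,"dz":0.3,"twist":0}
    - {"jaw":1,"dx":0,"dy":0,"dz":0.2,"twist":0}
    - {"jaw":1,"dx":0,"dy":0,"dz":0.15,"twist":0}
    - {"jaw":1,"dx":0,"dy":0,"dz":0.1,"twist":0}
    - {"jaw":1,"dx":0,"dy":0,"dz":0,"twist":0}
    - {"jaw":1,"dx":0,"dy":0,"dz":0,"twist":0}

```text
clock: 10.5
tool_pos: [563.9, 182.1, 87.9]
ee_rot: [0.0, 0.07, 0.998, 0.0]
ft_force: [-0.9, -0.2, -3.6]
grip_width: 0.696
grasp_force: 66.6
```

Emit:
play_rows:
  moves:
    - {"jaw":1,"dx":0,"dy":0,"dz":0.1,"twist":0}
    - {"jaw":1,"dx":0,"dy":0,"dz":0.1,"twist":0}
    - {"jaw":1,"dx":0,"dy":0,"dz":0,"twist":0}
    - {"jaw":1,"dx":0,"dy":0,"dz":0,"twist":0}

```text
clock: 11.0
tool_pos: [563.8, 182.0, 85.8]
ee_rot: [0.0, 0.07, 0.998, -0.0]
ft_force: [0.3, -0.8, -3.5]
grip_width: 0.692
grasp_force: 66.6
```

Emit:
play_rows:
  moves:
    - {"jaw":1,"dx":0,"dy":0,"dz":0.1,"twist":0}
    - {"jaw":1,"dx":0,"dy":0,"dz":0,"twist":0}
    - {"jaw":1,"dx":0,"dy":0,"dz":0.1,"twist":0}
    - {"jaw":1,"dx":0,"dy":0,"dz":0,"twist":0}
    - {"jaw":1,"dx":0,"dy":0,"dz":0,"twist":0}

```text
clock: 11.62
tool_pos: [563.9, 182.1, 84.4]
ee_rot: [0.0, 0.07, 0.998, -0.0]
ft_force: [-2.1, -1.0, 6.0]
grip_width: 0.69
grasp_force: 67.4
```

```bash
cat > m.py <<'E'
from rig import *; from h import *
import sys
s=read_state();print(s["clock"],s["tool_pos"].round(1),s["ft_force"].round(1))
th=np.radians(-8.1);u=np.array([np.cos(th),np.sin(th)]);v=np.array([-u[1],u[0]])
f=lambda P:np.stack([(P[:,:2]-[558,182])@u,(P[:,:2]-[558,182])@v,P[:,2]],1)
for n in("wrist","scene"):
    c=optics.capture(n);np.savez(f"pics/{n}{sys.argv[1]}.npz",**c)
    if n=="scene":cv2.imwrite(f"pics/scene{sys.argv[1]}.png",cv2.resize(c["image"][180:320,320:480,::-1],None,fx=5,fy=4.2))
    W=cloud(c);im=c["image"].astype(int)
    near=np.hypot(W[...,0]-558,W[...,1]-182)<140
    def pr(l,m):
        P=f(W[m])
        if len(P)>20: print(n,l,len(P),np.percentile(P,[2,50,98],axis=0).round(1).tolist())
    F=np.full(W.shape,np.nan);F[...]=f(W.reshape(-1,3)).reshape(W.shape)
    pr("rim",near&(F[...,0]<-80)&(F[...,2]>67)&(F[...,2]<84))
    bl=near&(im[...,2]>im[...,0]+40)
    pr("blue",bl&(F[...,2]>110)&(F[...,2]<150))
    P=F[bl&(F[...,2]>113)&(F[...,2]<130)&(abs(abs(F[...,1]-2)-28)<3)]
    if len(P)>30:
        A=np.c_[P[:,:2],np.ones(len(P))];k=np.linalg.lstsq(A,P[:,2],rcond=None)[0];print("rim plane slope",k.round(3))
    pr("bar",near&(im[...,0]>180)&(im[...,2]<60)&(im[...,1]>150)&(F[...,2]>85))
E
python3 m.py 5
```

```text
11.625 [563.9 182.1  84.4] [-2.1 -1.   6. ]
wrist rim 6321 [[-97.5, -39.3, 67.6], [-94.1, 1.9, 74.3], [-81.1, 43.3, 75.9]]
wrist blue 16074 [[-62.1, -27.4, 110.7], [-21.8, 16.5, 120.1], [29.1, 31.2, 121.6]]
rim plane slope [-1.10000e-02 -0.00000e+00  1.19304e+02]
wrist bar 4287 [[-68.0, -27.2, 119.2], [-66.2, 1.7, 120.5], [-64.3, 30.4, 121.9]]
scene rim 55 [[-99.9, -43.7, 67.2], [-94.2, -29.2, 73.3], [-82.8, -13.5, 76.2]]
scene blue 516 [[-20.8, -31.6, 110.5], [54.5, 15.4, 118.7], [81.8, 28.8, 123.0]]
rim plane slope [-2.60000e-02  4.00000e-03  1.21904e+02]
```

View pics/scene5.png

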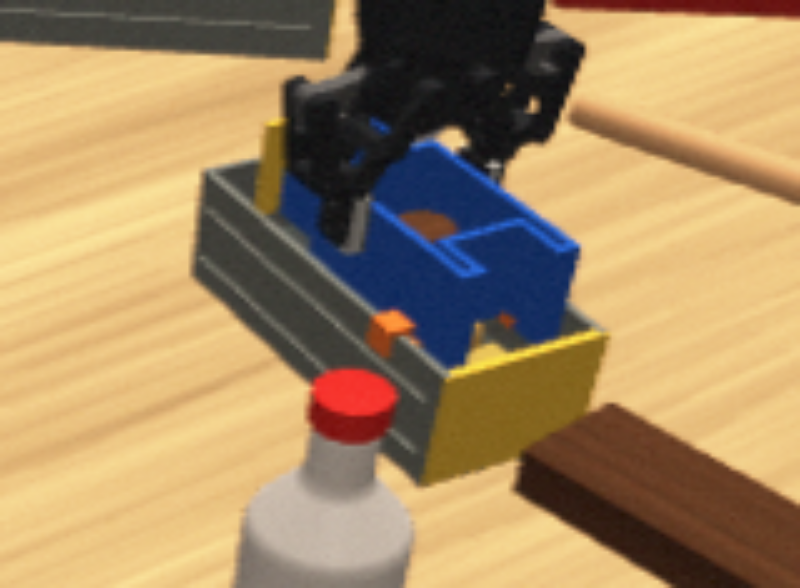

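The crop shows the tote down over both clips, with its top near z = 121 as expected, and contact began at the seated height. Release and retreat.

Emit:
play_rows:
  moves:
    - {"jaw":0,"dx":0,"dy":0,"dz":0,"twist":0}
    - {"jaw":-1,"dx":0,"dy":0,"dz":0,"twist":0}
    - {"jaw":-1,"dx":0,"dy":0,"dz":0,"twist":0}
    - {"jaw":-1,"dx":0,"dy":0,"dz":0,"twist":0}
    - {"jaw":-1,"dx":0,"dy":0,"dz":0,"twist":0}

```text
clock: 12.35
tool_pos: [563.8, 182.1, 83.7]
ee_rot: [0.0, 0.07, 0.998, 0.0]
ft_force: [-0.4, 0.2, 0.5]
grip_width: 1.002
grasp_force: 0.0
```

Emit:
play_rows:
  moves:
    - {"jaw":-1,"dx":0,"dy":0,"dz":-1,"twist":0}
    - {"jaw":-1,"dx":0,"dy":0,"dz":-3,"twist":0}
    - {"jaw":-1,"dx":0,"dy":0,"dz":-4,"twist":0}
    - {"jaw":-1,"dx":0,"dy":0,"dz":-4,"twist":0}
    - {"jaw":-1,"dx":0,"dy":0,"dz":0,"twist":0}
    - {"jaw":-1,"dx":0,"dy":0,"dz":0,"twist":0}

```text
clock: 13.1
tool_pos: [563.6, 181.6, 203.8]
ee_rot: [0.0, 0.07, 0.998, -0.0]
ft_force: [0.6, -0.4, 0.3]
grip_width: 1.002
grasp_force: 0.0
```

```bash
python3 m.py 6
```

```text
13.1 [563.6 181.6 203.8] [ 0.6 -0.4  0.3]
wrist rim 1640 [[-97.6, -39.5, 68.3], [-94.4, 0.7, 74.3], [-81.1, 43.1, 75.9]]
wrist blue 6791 [[-60.1, -27.7, 110.8], [23.9, 2.7, 120.2], [79.6, 31.3, 121.7]]
rim plane slope [ 1.00000e-03 -1.00000e-03  1.19787e+02]
wrist bar 886 [[-68.0, -27.2, 118.9], [-66.0, 1.3, 120.5], [-64.6, 30.4, 121.9]]
scene rim 54 [[-97.9, -43.2, 67.3], [-93.5, -31.4, 73.8], [-81.9, -12.5, 76.6]]
scene blue 705 [[-57.5, -31.7, 110.5], [32.9, 2.0, 118.6], [82.2, 28.2, 122.8]]
rim plane slope [-8.00000e-03  6.00000e-03  1.21021e+02]
```

View pics/scene6.png

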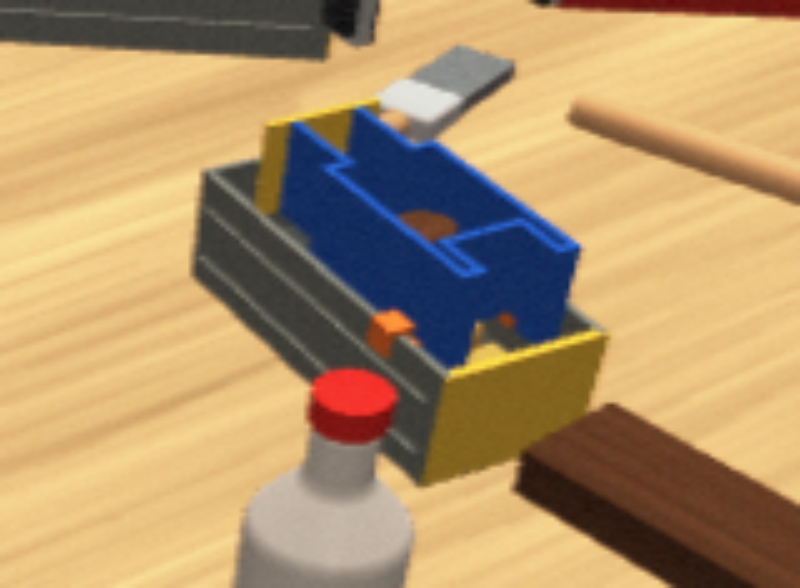

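The view shows the tote level (rim slope under 0.01), its top at about 121, on the centre line, with the foot inside and the gripper clear. I'm handing it in.

```bash
python3 -c "from rig import finish_job; print(finish_job())"
```

```text
the job is handed in; nothing more can be done
None
```

The blue tote is stacked end for end on the grey crate and the job is handed in: by camera, it sat level and on the centre line with both notches down over the clips, the foot inside and the gripper clear (the judge returned no result).

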